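# Put the mixed-up stock back in its display trays

## Task

Customers have left five goods mixed up on the shop counter in front of the three display trays: two candle tins, two nail brushes and a bottle. Put every one back into the tray whose ledge shows a piece of its kind, flat on the tray's floor, not on top of one another, and the same way up as it stands now (brushes bristles down). Leave the two little brass bells standing where they are.

Things in the scene. Friction and masses are not known exactly. Their poses are not given: they have to be found in the camera images.
- tin_1_mid (a point): Candle tin, bare aluminium: upright cylinder 55 mm across the lid (53 mm below it), 40 mm tall, about 0.11 kg, one of two alike. This point is its centre, 20 mm above its underside; z up its axis.
- tin_2_mid (a point): Candle tin, bare aluminium: upright cylinder 55 mm across the lid (53 mm below it), 40 mm tall, about 0.11 kg, one of two alike. This point is its centre, 20 mm above its underside; z up its axis.
- brush_1_mid (a point): Wooden nail brush, one of two alike, lying bristles down: 90 long (own x) x 40 wide (own y) x 42 mm tall, about 0.09 kg. The top 18 mm is the wooden back (full 90 x 40); below it is the firm bristle block, 80 x 33 mm. This point is its centre, 21 mm above its underside; x along its length, z up.
- brush_2_mid (a point): Wooden nail brush, one of two alike, lying bristles down: 90 long (own x) x 40 wide (own y) x 42 mm tall, about 0.09 kg. The top 18 mm is the wooden back (full 90 x 40); below it is the firm bristle block, 80 x 33 mm. This point is its centre, 21 mm above its underside; x along its length, z up.
- bottle_mid (a point): Small amber glass bottle with a black cap, standing: body 44 mm in diameter up to 48 mm, then a sloping shoulder, cap 26 mm in diameter, 78 mm tall in all, about 0.15 kg. This point is its centre, 39 mm above its underside; z up its axis.
- tray_tins_floor (a point): Fixed wooden display tray for candle tins. This point: centre of its inner floor, 8 mm above the counter. Recess 130 (own x) x 150 mm (own y), walls 6 mm thick, rim 10 mm above this floor. On its far side (+x) a ledge of the same wood 56 mm deep, top 16 mm above this floor; on it, 98 mm along +x from this point, one of the candle tins is fixed for show (same size). +x points away from the robot within 8 degrees, z up.
- tray_brushes_floor (a point): Fixed wooden display tray for nail brushes. This point: centre of its inner floor, 8 mm above the counter. Recess 130 (own x) x 150 mm (own y), walls 6 mm thick, rim 10 mm above this floor. On its far side (+x) a ledge of the same wood 56 mm deep, top 16 mm above this floor; on it, 98 mm along +x from this point, one of the nail brushes is fixed for show (same size). +x points away from the robot within 8 degrees, z up.
- tray_bottles_floor (a point): Fixed wooden display tray for bottles. This point: centre of its inner floor, 8 mm above the counter. Recess 130 (own x) x 150 mm (own y), walls 6 mm thick, rim 10 mm above this floor. On its far side (+x) a ledge of the same wood 56 mm deep, top 16 mm above this floor; on it, 98 mm along +x from this point, one of the bottles is fixed for show (same size). +x points away from the robot within 8 degrees, z up.
- bell_1: Small brass hand bell standing on the counter, not to be moved: 28 mm across its mouth, 45 mm tall. Origin at the centre of its underside.
- bell_2: Small brass hand bell standing on the counter, not to be moved: 28 mm across its mouth, 45 mm tall. Origin at the centre of its underside.

How it is judged:
At the end, for the whole second after the job is handed in: Both tins, both brushes and the bottle lie each in its own kind's tray: centre inside the recess (within 65 mm of its middle along the tray's x, 75 mm along y), at resting height on the tray's floor within 4 mm, upright within 0.15 rad, at rest (under 0.02 m/s) and released (x of tin_1_mid in the frame of tray_tins_floor between -0.065 and 0.065 m and y of tin_1_mid in the frame of tray_tins_floor between -0.075 and 0.075 m and z of tin_1_mid in the frame of tray_tins_floor between 0.016 and 0.024 m and angle between each of tin_1_mid, tin_2_mid, brush_1_mid, brush_2_mid, bottle_mid's own z axis and vertical below 0.15 rad and linear speed of each of tin_1, tin_2, brush_1, brush_2, bottle below 0.02 m/s and x of tin_2_mid in the frame of tray_tins_floor between -0.065 and 0.065 m and y of tin_2_mid in the frame of tray_tins_floor between -0.075 and 0.075 m and z of tin_2_mid in the frame of tray_tins_floor between 0.016 and 0.024 m and x of brush_1_mid in the frame of tray_brushes_floor between -0.065 and 0.065 m and y of brush_1_mid in the frame of tray_brushes_floor between -0.075 and 0.075 m and z of brush_1_mid in the frame of tray_brushes_floor between 0.017 and 0.025 m and x of brush_2_mid in the frame of tray_brushes_floor between -0.065 and 0.065 m and y of brush_2_mid in the frame of tray_brushes_floor between -0.075 and 0.075 m and z of brush_2_mid in the frame of tray_brushes_floor between 0.017 and 0.025 m and x of bottle_mid in the frame of tray_bottles_floor between -0.065 and 0.065 m and y of bottle_mid in the frame of tray_bottles_floor between -0.075 and 0.075 m and z of bottle_mid in the frame of tray_bottles_floor between 0.035 and 0.043 m); the robot touches nothing.
It fails at once if a brass bell is moved by more than 25 mm or knocked over (distance of any of bell_1, bell_2 from where it was at the start of the episode above 0.025 m or angle between any of bell_1, bell_2's own z axis and vertical above 0.6 rad).
It also fails if it takes over 128 s, if anything falls off the work surface, if the arm or the gripper's body presses on something with over 40 N, if the wrist force passes 120 N, or if a joint passes its speed limit or range.

## Robot

A 7-joint arm with a two-finger parallel gripper is mounted at the origin on the work surface. World frame = base frame: x ahead of the robot, y to its left, z up, the work surface at z = 0. Lengths are in m, angles in rad, forces in N, time in s.
With the tool pointing down it reaches from about 0.4 to 0.85 m from the base axis. Payload 6.9 kg.
Tool frame: the origin (TCP) lies at the very end of the fingers, on their centre line; the grasp point (between the pads) lies 19 mm behind it; z points along the fingers, y is the line along which they close (so a half turn about z gives the same grasp; the last joint's range is limited). The gripper opens to 85 mm and grips with 20 to 120 N. Pads are 22 mm wide; open, the fingers measure 114 mm over their backs; the gripper's body (76 mm by 85 mm) begins 54 mm behind the grasp point. The pads swing forward as they close: fully open they stand 13 mm farther back than shut.
Start: joints at [1.246, 0.507, -0.238, 1.5, 0.126, 1.149, -0.155], TCP at [0.261, -0.568, 0.231] pointing down, gripper open.
Joint ranges: [-3.08, 3.08], [-0.24, 2.05], [-1.43, 1.35], [0, 2.5], [-1.52, 4.66], [0.17, 1.96], [-2.89, 2.89]. Speed limits (rad/s): [2.39, 2.39, 3.14, 3.14, 3.14, 3.14, 3.14].

## Interface

Orientations are given as a unit quaternion [x, y, z, w].
In Python, from station import env gives the robot as it stands.
- The arm moves only by the shell command python3 -m creep 'ROWS'. ROWS is JSON, a list of rows, each a list of 3 entries, a list of its own where there are three numbers: the shift along the world's x, y, z in mm, then the turn about the world's z in degrees, then the opening in per cent of the stroke, from 0 (shut) to 100 (fully open). A call has 1 to 10 rows; each row shifts and turns the commanded pose from where the row before left it; what a row does not reach is not made up. A row lasts 1/10 s, in which the tool goes at most 50 mm and 8.59 degrees, less where a joint would pass 70% of its speed; a pose out of reach is approached as far as the arm can. A call is refused whole if a number of a shift passes 50 or a number of a turn 8.59, either way. A call with a gripper value outside its range is refused whole. The fingers move at their own pace and stop on an object; the grip force is fixed at half the most. Time passes only in rows, so rows that do not move let the fingers close. It gives the time, the measured TCP pose, the force, the opening and the grip force at its end, in the units of the state.
- env.get_state(): the state, without advancing time (a new reading comes with each control period).
- env.grab_frame(name): name is "scene" or "top" or "wrist"; returns a dict with "image" (420x560x3 uint8, blue, green, red), "vertical_fov" (degrees; the focal length in pixels is half the picture's height over the tangent of half this angle, whatever the lens; pixels are square), "cx", "cy" (the principal point, pixels), "world_to_cam" (4x4, takes a point from world to camera coordinates); the wrist camera has in their place "mount" (4x4, takes a point from camera to tool coordinates, whose origin is the TCP and whose axes are the flange's). Camera axes: x right, y up, looking along -z (the intrinsics and any distortion apply to the point x, -y, -z); pixel columns grow to the right and rows downward; lengths in m; the calibration is good to about 2 mm. A picture is of the moment at which its call begins: read the wrist's pose just before it. There is no depth.
- env.finish_job(): hands the job in; it is judged then, once.
The state is a dict: "t": time; "joint_positions": joint angles; "joint_vel": joint speeds; "tau": joint torques, N m; "position": TCP position; "eef_rot": TCP orientation; "force": force on the tool from outside, world axes, zero at the start; "ft_torque": the same for the moment, N m; "opening": opening from 0.0 (shut) to 1.0 (fully open); "finger_force": force on a finger pad.
Only numpy, scipy, OpenCV 4.12 (cv2) and the standard library are available. Lean on these libraries where they do the work, as an engineer would, in place of code of your own. Each camera call takes 0.05 s, during which the arm holds its last target. There are 200 camera calls.

## Working session

There is one attempt and no reset: what is moved stays moved. The work goes in short steps, Python scripts to look and compute and a shell command to move; the robot and the scene stay as the last step left them, time stands still between calls to the robot, and variables do not carry over. Pictures are saved under pics/ and viewed, at most 14 in all, crops included, and the job is handed in when it is done.

```bash
ls; mkdir -p pics
python3 - <<'E'
from station import env
import cv2
for n in("scene","top"):
    f=env.grab_frame(n); cv2.imwrite(f"pics/{n}0.png",f["image"]); print({k:v for k,v in f.items() if k!="image"})
print(env.get_state())
E
```

```text
pics
{'vertical_fov': 52.86869639014312, 'cx': 275.12292242540127, 'cy': 203.68232297499188, 'world_to_cam': array([[-0.24352972,  0.96987325, -0.00625807,  0.12963431],
       [-0.68964762, -0.16862256,  0.70423902,  0.31322211],
       [ 0.68196733,  0.17581899,  0.70993538, -1.17157961],
       [ 0.        ,  0.        ,  0.        ,  1.        ]])}
{'vertical_fov': 52.43617348382844, 'cx': 276.376084758121, 'cy': 206.8705763102901, 'world_to_cam': array([[-2.75298727e-02, -9.99620928e-01, -3.25982474e-04,
         2.68581919e-02],
       [ 9.97376560e-01, -2.74898998e-02,  6.69649358e-02,
        -4.97491481e-01],
       [-6.69485125e-02,  1.51840888e-03,  9.97755276e-01,
        -9.06525806e-01],
       [ 0.00000000e+00,  0.00000000e+00,  0.00000000e+00,
         1.00000000e+00]])}
{'t': 0.1, 'joint_positions': array([ 1.24550569,  0.50826893, -0.2375544 ,  1.50103668,  0.12569418,
        1.14889503, -0.15481119]), 'joint_vel': array([ 1.46476294e-03, -1.83077150e-03, -6.43115246e-04, -1.09452256e-03,
       -4.50197168e-04, -1.09616758e-03,  5.96494889e-05]), 'tau': array([-3.22535350e-03, -6.21836615e+01, -2.19416007e+00, -2.50207096e+01,
        1.25040743e-02,  7.82539195e-03, -2.45924053e-05]), 'position': array([ 0.26075176, -0.56751175,  0.23050666]), 'eef_rot': array([ 9.76889670e-01,  2.13742642e-01, -1.78319838e-04, -7.89663755e-04]), 'force': array([ 0.24409931,  0.75249396, -0.48804045]), 'ft_torque': array([ 0.00114098,  0.0082636 , -0.00533639]), 'finger_force': 0.0, 'opening': 1.0017002333004315}
```

View pictures.

Run:
```python
import cv2
i=cv2.imread("pics/top0.png"); cv2.imwrite("pics/top0b.png",cv2.resize(i,(800,600),interpolation=cv2.INTER_CUBIC))
```

```text
(no output)
```

View pics/top0b.png

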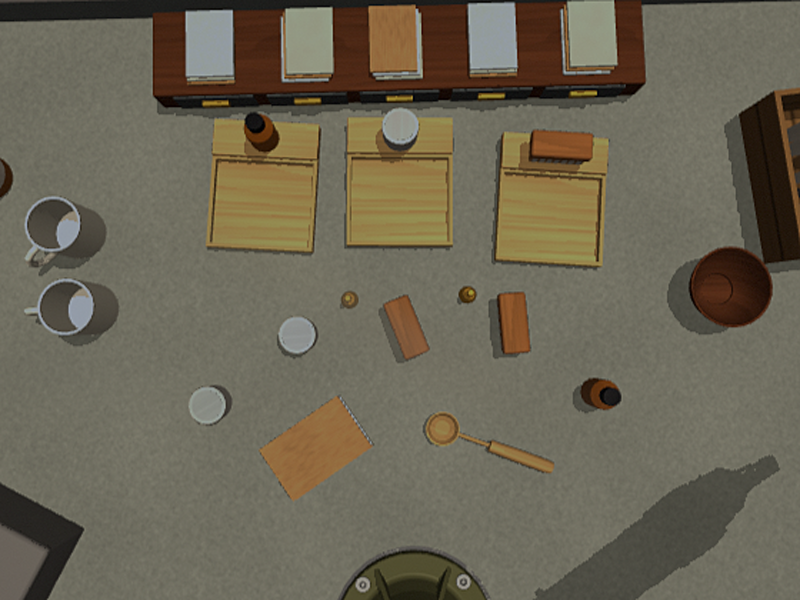

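View pics/scene0.png

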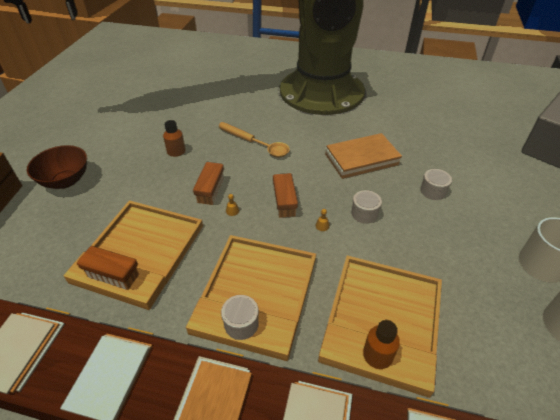

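The top view (enlarged) shows the tins at (297,335) and (207,405). The brushes are at about (406,327) and (514,322), the bottle cap at (610,397), and the bells at (349,298) and (468,294). From left to right, the trays are bottles, tins, brushes. Next I convert these to positions and check them against the known sizes.

```bash
cat > h.py <<'E'
import numpy as np
def ray(f,px,z,W=None):
    W=f["world_to_cam"] if W is None else W
    fl=210/np.tan(np.radians(f["vertical_fov"]/2))
    d=np.array([(px[0]-f["cx"])/fl,-(px[1]-f["cy"])/fl,-1])
    R=W[:3,:3];c=-R.T@W[:3,3];d=R.T@d
    return c+d*(z-c[2])/d[2]
E
python3 - <<'E'
from station import env
from h import *
f=env.grab_frame("top"); g=env.grab_frame("scene")
T=lambda u,v,z:np.round(1000*ray(f,((u+.5)*.7-.5,(v+.5)*.7-.5),z)[:2],1)
S=lambda u,v,z:np.round(1000*ray(g,(u,v),z)[:2],1)
print("tinA",T(297,334,.04),S(367.5,200,.04),"tinB",T(207.5,405,.04),S(437,178.5,.04))
print("cap",T(610.5,397,.078),S(170.5,125,.078))
print("bells",T(349,297.5,.045),S(323,211,.045),T(468,293,.045),S(231,196.5,.045))
for n,c in dict(br1=[(384,301),(407,295),(429,350),(406,359)],br2=[(499,294),(525,292),(530,350),(503,353)]).items():
    P=np.array([T(*q,.042) for q in c]);a=(P[0]+P[1]-P[2]-P[3])/2;w=(P[0]+P[3]-P[1]-P[2])/2
    print(n,P.mean(0),np.linalg.norm(a),np.linalg.norm(w),np.degrees(np.arctan2(a[1],a[0])))
print("b1 scene",[S(*q,.042) for q in((274,177),(293,174.5),(298,206),(277,209))],"b2",[S(*q,.042) for q in((208,164),(224,168),(212,194),(195,187))])
for n,c in dict(bot=[(214,120),(320,125),(314,253),(207,248)],tin=[(347,118),(453,118),(453,246),(346,246)],br=[(503,133),(608,140),(602,267),(496,262)]).items():
    P=np.array([T(*q,.018 if i>1 else .024) for i,q in enumerate(c)]);a=(P[0]+P[1]-P[2]-P[3])/2;w=(P[0]+P[3]-P[1]-P[2])/2
    m=(P[2]+P[3])/2;u=a/np.linalg.norm(a)
    print(n,"near",m,"len",np.linalg.norm(a),np.linalg.norm(w),"yaw",np.degrees(np.arctan2(a[1],a[0])),"floor",m+71*u)
E
```

```text
tinA [444.1 158.9] [445.3 161.3] tinB [344.2 291.2] [350.  291.6]
cap [ 343.7 -284.1] [ 352.6 -280.9]
bells [495.4  80.8] [499.4  83.7] [497.2 -94.1] [503.2 -94.6]
br1 [451.1    -2.375] 88.99124956983131 35.61225210513932 19.666816789115924
br2 [ 452.65 -160.85] 86.05585395543989 39.18634966413686 2.0644191570172925
b1 scene [array([425.7, -28.9]), array([409.1,   6.9]), array([494.8,  35.4]), array([511.8,  -1.2])] b2 [array([ 418.7, -173.5]), array([ 423. , -136.6]), array([ 502.5, -134. ]), array([ 491.6, -173.7])]
bot near [572.55 215.8 ] len 196.9306096065312 162.9112181527104 yaw -4.003737590013419 floor [643.37672434 210.8426701 ]
tin near [573.6    4.25] len 196.94761359305684 162.66088189850683 yaw -1.803995116200591 floor [644.56481011   2.01488787]
br near [ 539.05 -221.85] len 196.5950978534308 160.88863384341357 yaw -4.9899386335740274 floor [ 609.78090912 -228.0256372 ]
```

```bash
python3 -m creep '[[[9,28,0],-8.2,100],[[9,28,0],-8.2,100],[[9,28,0],-8.2,100],[[9,28,0],0,100],[[9,28,0],0,100],[[9,28,0],0,100],[[9,28,0],0,100],[[9,28,0],0,100],[[9,28,0],0,100],[[5,28,0],0,100]]'
cat >> h.py <<'E'
from scipy.spatial.transform import Rotation as Ro
def wrist(name=None):
    from station import env; import cv2
    s=env.get_state(); f=env.grab_frame("wrist")
    M=np.eye(4);M[:3,:3]=Ro.from_quat(s["eef_rot"]).as_matrix();M[:3,3]=s["position"]
    f["world_to_cam"]=np.linalg.inv(M@f["mount"]); f["s"]=s
    if name: cv2.imwrite(name,f["image"]); np.save(name+".npy",{k:v for k,v in f.items() if k!="image"},allow_pickle=True)
    return f
def load(name): return np.load(name+".npy",allow_pickle=True).item()
def yaw(s): 
    y=Ro.from_quat(s["eef_rot"]).as_matrix()[:,1]; return np.degrees(np.arctan2(y[1],y[0]))
E
python3 -c "
from h import *
f=wrist('pics/w1.png');print(f['s']['position'],yaw(f['s']),f['mount'],f['vertical_fov'],f['cx'],f['cy'])"
```

```text
t: 1.2
position: [0.3475, -0.2866, 0.2313]
eef_rot: [1.0, 0.001, 0.0, 0.0]
force: [-0.2, -0.1, 1.3]
opening: 1.004
finger_force: 0.0
[ 0.34753099 -0.2865927   0.23130549] -89.88456226945475 [[ 9.68002585e-04  9.65453766e-01  2.60572617e-01  6.69279447e-02]
 [ 9.99999433e-01 -1.05028229e-03  1.76522616e-04  5.98893156e-06]
 [ 4.44099231e-04  2.60572298e-01 -9.65454235e-01 -1.41946340e-01]
 [ 0.00000000e+00  0.00000000e+00  0.00000000e+00  1.00000000e+00]] 67.92381580459346 283.3875522141503 212.12976484226044
```

View pics/w1.png

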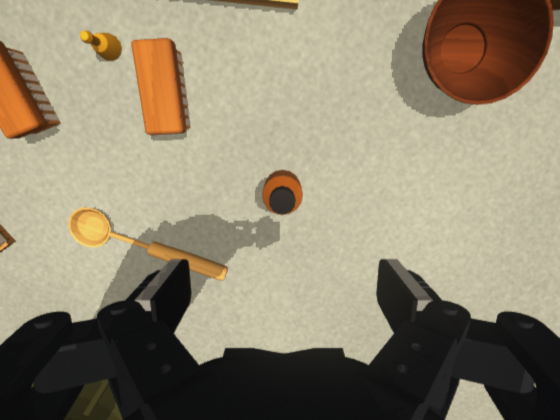

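The wrist view shows the bottle cap at (282,200) and brush 2's top face with corners (133,41), (171,39), (184,132), (148,133). Bell 2's knob is at about (87,36).

Run:
```python
from h import *
f=load('pics/w1.png');S=lambda u,v,z:np.round(1000*ray(f,(u,v),z)[:2],1)
print("cap",S(282,200,.078),"bell",S(87,36,.045))
P=[S(*q,.042) for q in((133,41),(171,39),(184,132),(148,133))];print(P,np.mean(P,0))
```

```text
cap [ 347.  -285.2] bell [ 498.  -100.2]
[array([ 494.6, -141.9]), array([ 496.5, -178.5]), array([ 410.2, -184. ]), array([ 409.1, -146.9])] [ 452.6   -162.825]
```

```bash
python3 -m creep '[[[0,1,-35],0,100],[[0,0,-35],0,100],[[0,0,-35],0,100],[[0,0,-35],0,100],[[0,0,-30],0,100],[[0,0,-25],0,100],[[0,0,-15],0,100],[[0,0,-9],0,100],[[0,0,0],0,100],[[0,0,0],0,100]]'; python3 -m creep '[[[0,0,0],0,30],[[0,0,0],0,30],[[0,0,0],0,30],[[0,0,0],0,30],[[0,0,0],0,30],[[0,0,0],0,30],[[0,0,0],0,30],[[0,0,0],0,30]]'
```

```text
t: 2.25
position: [0.3472, -0.2871, 0.0127]
eef_rot: [1.0, 0.001, 0.0, 0.0]
force: [0.0, -0.2, -0.1]
opening: 1.001
finger_force: 0.0
t: 3.05
position: [0.3472, -0.2869, 0.0132]
eef_rot: [1.0, 0.001, 0.0, 0.0]
force: [-0.8, 1.7, 10.1]
opening: 0.501
finger_force: 59.6
```

```bash
python3 -m creep '[[[0,0,10],0,30],[[0,0,30],0,30],[[0,0,40],0,30],[[0,0,40],0,30],[[10,15,20],0,30],[[20,30,0],0,30],[[22,38,0],0,30],[[22,38,0],0,30],[[22,38,0],0,30],[[22,38,0],0,30]]'; python3 -m creep '[[[22,38,0],0,30],[[22,38,0],0,30],[[22,38,0],0,30],[[22,38,0],0,30],[[22,38,0],0,30],[[22,38,0],0,30],[[22,38,0],0,30],[[22,38,0],0,30],[[16,20,0],0,30],[[5,12,0],0,30]]'; python3 -c "
from h import *
f=wrist('pics/w2.png');print(f['s']['position'],yaw(f['s']))"
```

```text
t: 4.05
position: [0.4652, -0.0884, 0.1529]
eef_rot: [1.0, 0.0, 0.0, 0.0]
force: [1.5, -0.7, -2.2]
opening: 0.5
finger_force: 61.4
t: 5.05
position: [0.6623, 0.2486, 0.152]
eef_rot: [1.0, 0.002, -0.0, -0.0]
force: [0.4, -0.4, -2.5]
opening: 0.5
finger_force: 61.4
[0.66225684 0.24857425 0.15204108] -89.79909362787296
```

View pics/w2.png

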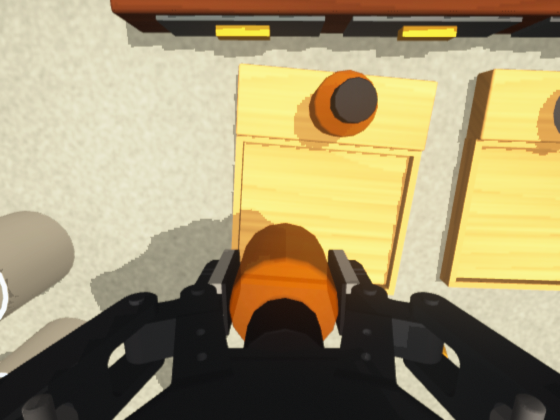

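Bottle held; I overshot by about (22,38). The ledge's far corners are at (239,65) and (435,81), and the far inner corners of the recess at (245,142) and (415,155).

Run:
```python
from h import *
f=load('pics/w2.png');S=lambda u,v,z:1000*ray(f,(u,v),z)[:2]
a,b=S(239,65,.024),S(435,81,.024);c,d=S(245,142,.018),S(415,155,.018)
y=np.arctan2(-(b-a)[0],-(b-a)[1])
print(a,b,np.linalg.norm(a-b),c,d,np.linalg.norm(c-d))
w=(a-b)/np.linalg.norm(a-b);u=np.array([w[1],-w[0]]);print(np.degrees(np.arctan2(u[1],u[0])),(c+d)/2-65*u,(a+b)/2-126*u)
```

```text
[777.33437812 284.56614136] [766.17022277 127.17625521] 157.78534350734023 [717.26673042 282.17588208] [706.85431142 134.03379543] 148.5075631264953
-4.057372491170034 [647.2234304  212.70393574] [646.06809421 214.7863709 ]
```

```bash
python3 -m creep '[[[-11,-18,0],0,30],[[-11,-18,0],0,30],[[0,0,-30],0,30],[[0,0,-40],0,30],[[0,0,-30],0,30],[[0,0,-15],0,30],[[0,0,-9],0,30],[[0,0,-5],0,30],[[0,0,0],0,30],[[0,0,0],0,30]]'; python3 -c "
from h import *
f=wrist('pics/w3.png');print(f['s']['position'],f['s']['force'])"
```

```text
t: 6.1
position: [0.6407, 0.2103, 0.0246]
eef_rot: [1.0, 0.001, 0.001, -0.0]
force: [0.0, -0.7, -1.2]
opening: 0.497
finger_force: 61.4
[0.64072761 0.21034482 0.02457578] [ 0.02625788 -0.69106709 -1.191216  ]
```

```bash
python3 -m creep '[[[0,0,-2],0,30],[[0,0,-1],0,30],[[0,0,0],0,30]]';python3 -m creep '[[[0,0,0],0,65],[[0,0,0],0,75],[[0,0,0],0,75],[[0,0,0],0,75],[[0,0,0],0,75],[[0,0,0],0,75],[[0,0,20],0,75],[[0,0,40],0,75],[[0,0,40],0,80],[[0,0,40],0,80]]'
```

```text
t: 6.45
position: [0.6404, 0.2103, 0.0214]
eef_rot: [1.0, 0.001, 0.001, -0.0]
force: [-1.3, -0.2, 4.4]
opening: 0.5
finger_force: 62.1
t: 7.45
position: [0.6397, 0.2101, 0.1617]
eef_rot: [1.0, 0.001, -0.0, 0.0]
force: [1.2, 0.1, -0.2]
opening: 0.797
finger_force: 0.0
```

```bash
python3 -m creep '[[[-29,7,7],0,100],[[-29,7,7],0,100],[[-29,7,7],0,100],[[-29,7,7],0,100],[[-29,7,7],0,100],[[-29,7,7],0,100],[[-29,7,7],0,100],[[-29,7,7],0,100],[[-29,7,7],0,100],[[-29,7,7],0,100]]'; python3 -m creep '[[[0,0,0],0,100],[[0,0,0],0,100]]'; python3 -c "
from h import *
f=wrist('pics/w4.png');print(f['s']['position'],yaw(f['s']))"
```

```text
t: 8.45
position: [0.3487, 0.2803, 0.2307]
eef_rot: [1.0, 0.001, 0.0, -0.0]
force: [0.4, 1.1, 0.7]
opening: 1.0
finger_force: 0.0
t: 8.65
position: [0.35, 0.2803, 0.2307]
eef_rot: [1.0, 0.001, 0.001, -0.0]
force: [0.4, 0.4, -0.4]
opening: 1.004
finger_force: 0.0
[0.34998325 0.28027478 0.23072803] -89.84672791138654
```

View pics/w4.png

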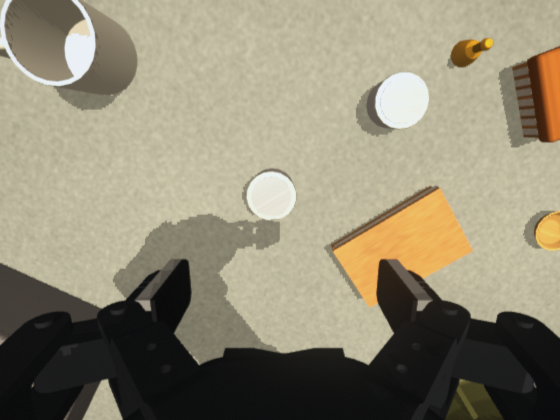

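Tin B's lid is centred at (271,196) and tin A's at (402,100). The nearest corner of the notepad is at (332,247).

Run:
```python
from h import *
f=load('pics/w4.png');S=lambda u,v,z:np.round(1000*ray(f,(u,v),z)[:2],1)
print(S(271,196,.04),S(247,196,.04),S(296,196,.04),S(402,100,.04),"pad",S(332,247,.015),"bell",S(487,43,.045))
```

```text
[345.5 293.9] [345.4 320.1] [345.6 266.7] [444.8 161.3] pad [276.7 220.7] bell [495.8  87.6]
```

```bash
python3 -m creep '[[[-2,6,-30],0,100],[[-3,7,-35],0,100],[[0,0,-35],0,100],[[0,0,-35],0,100],[[0,0,-35],0,100],[[0,0,-25],0,100],[[0,0,-15],0,100],[[0,0,-11],0,100],[[0,0,0],0,100],[[0,0,0],0,100]]'; python3 -m creep '[[[0,0,0],0,45],[[0,0,0],0,45],[[0,0,0],0,45],[[0,0,0],0,45],[[0,0,0],0,45],[[0,0,0],0,45],[[0,0,0],0,45]]'
```

```text
t: 9.7
position: [0.3456, 0.2928, 0.0089]
eef_rot: [1.0, 0.0, -0.0, 0.0]
force: [-0.6, 0.1, -0.5]
opening: 1.0
finger_force: 0.0
t: 10.4
position: [0.3455, 0.2933, 0.0103]
eef_rot: [1.0, 0.001, 0.001, -0.0]
force: [-0.2, -1.4, 6.9]
opening: 0.625
finger_force: 61.2
```

```bash
python3 -m creep '[[[0,0,15],0,45],[[0,0,35],0,45],[[0,0,40],0,45],[[10,-8,30],0,45],[[30,-25,0],0,45],[[32,-27,0],0,45],[[32,-27,0],0,45],[[32,-27,0],0,45],[[32,-27,0],0,45],[[32,-27,0],0,45]]'; python3 -m creep '[[[32,-27,0],0,45],[[32,-27,0],0,45],[[32,-27,0],0,45],[[24,-20,0],0,45],[[10,-7,0],0,45],[[0,0,0],0,45],[[0,0,0],0,45]]'; python3 -c "
from h import *
f=wrist('pics/w5.png');print(f['s']['position'],yaw(f['s']))"
```

```text
t: 11.4
position: [0.546, 0.1236, 0.1298]
eef_rot: [1.0, 0.001, 0.0, -0.0]
force: [1.7, 1.2, -0.2]
opening: 0.623
finger_force: 63.2
t: 12.1
position: [0.6739, 0.0184, 0.1292]
eef_rot: [1.0, 0.001, -0.001, -0.001]
force: [-0.1, 0.3, 0.1]
opening: 0.623
finger_force: 63.2
[0.67390392 0.01844393 0.12917985] -89.8611099472957
```

View pics/w5.png

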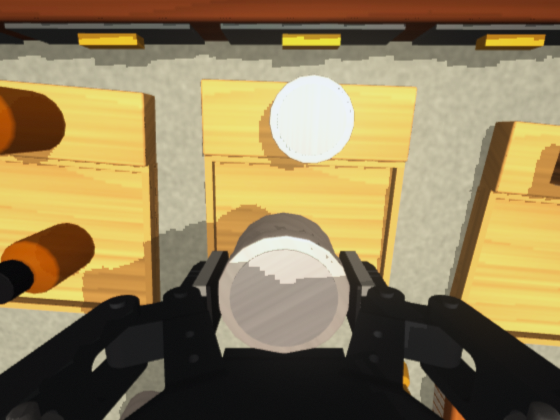

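The tin is held. The tins tray's far ledge corners are at (202,80) and (415,88), its far inner corners at (210,161) and (396,167), and the bottle is standing in its own tray.

Run:
```python
from h import *
f=load('pics/w5.png');S=lambda u,v,z:1000*ray(f,(u,v),z)[:2]
a,b=S(202,80,.024),S(415,88,.024);c,d=S(208,161,.018),S(396,167,.018)
print(a,b,np.linalg.norm(a-b),c,d,np.linalg.norm(c-d))
w=(a-b)/np.linalg.norm(a-b);u=np.array([w[1],-w[0]]);print(np.degrees(np.arctan2(u[1],u[0])),(c+d)/2-65*u,(a+b)/2-126*u)
```

```text
[774.62831404  78.88872875] [769.62418601 -78.54816578] 157.51640249719688 [714.82010322  79.45996945] [710.54494527 -72.34635179] 151.86650764849975
-1.8205320977586192 [647.71533364   5.62178947] [646.18984978   4.17316704]
```

```bash
python3 -m creep '[[[0,0,-25],0,45],[[0,0,-35],0,45],[[0,0,-25],0,45],[[0,0,-13],0,45],[[0,0,-7],0,45],[[0,0,-4],0,45],[[0,0,-2],0,45],[[0,0,0],0,45],[[0,0,0],0,45]]'
```

```text
t: 13.05
position: [0.6755, 0.0171, 0.0192]
eef_rot: [1.0, 0.001, 0.001, -0.0]
force: [-0.4, -0.9, -1.0]
opening: 0.622
finger_force: 63.2
```

```bash
python3 -m creep '[[[0,0,-1],0,62],[[0,0,0],0,85],[[0,0,0],0,85],[[0,0,0],0,85],[[0,0,0],0,85],[[0,0,20],0,85],[[0,0,40],0,85],[[0,0,40],0,85],[[-10,6,20],0,100],[[-31,20,0],0,100]]';python3 -m creep '[[[-31,20,0],0,100],[[-31,20,0],0,100],[[-31,20,0],0,100],[[-31,20,0],0,100],[[-31,20,0],0,100],[[-31,18,0],0,100],[[-4,0,-30],0,100],[[0,0,-15],0,100],[[0,0,0],0,100],[[0,0,0],0,100]]'; python3 -c "
from h import *
f=wrist('pics/w6.png');print(f['s']['position'],yaw(f['s']))"
```

```text
t: 14.05
position: [0.6377, 0.041, 0.1407]
eef_rot: [1.0, -0.002, 0.004, 0.0]
force: [1.3, 0.2, -0.2]
opening: 1.002
finger_force: 0.0
t: 15.05
position: [0.4442, 0.1612, 0.0926]
eef_rot: [1.0, 0.001, -0.0, -0.0]
force: [-0.0, 0.3, -0.1]
opening: 1.002
finger_force: 0.0
[0.44418638 0.16118113 0.09256604] -89.91976143613277
```

View pics/w6.png

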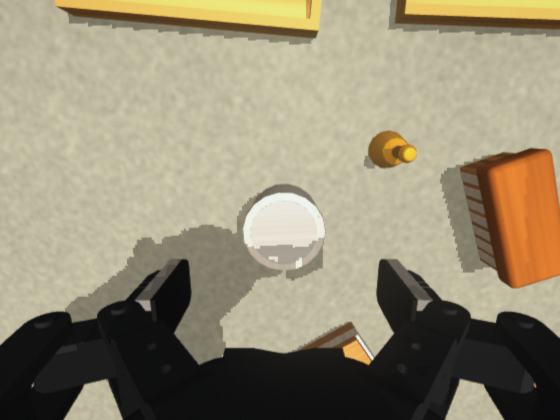

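The tin is centred between the fingers at (284,232). The bell is at (390,150), well clear.

```bash
python3 -m creep '[[[0,0,-25],0,100],[[0,0,-30],0,100],[[0,0,-18],0,100],[[0,0,-9],0,100],[[0,0,0],0,100],[[0,0,0],0,45],[[0,0,0],0,45],[[0,0,0],0,45],[[0,0,0],0,45],[[0,0,0],0,45]]'; python3 -m creep '[[[0,0,0],0,45],[[0,0,0],0,45]]'; python3 -m creep '[[[0,0,15],0,45],[[0,0,35],0,45],[[0,0,40],0,45],[[8,-8,30],0,45],[[24,-25,0],0,45],[[28,-28,0],0,45],[[28,-28,0],0,45],[[28,-28,0],0,45],[[28,-28,0],0,45],[[20,-25,0],0,45]]'; python3 -m creep '[[[9,-10,0],0,45],[[0,0,0],0,45],[[0,0,0],0,45]]'
```

```text
t: 16.1
position: [0.4447, 0.1613, 0.0117]
eef_rot: [1.0, 0.001, 0.001, -0.0]
force: [-1.6, -1.4, 9.3]
opening: 0.623
finger_force: 60.9
t: 16.3
position: [0.4447, 0.1612, 0.0117]
eef_rot: [1.0, 0.001, 0.001, -0.0]
force: [-1.1, -0.5, 8.8]
opening: 0.624
finger_force: 60.9
t: 17.3
position: [0.6095, -0.0109, 0.1309]
eef_rot: [1.0, 0.0, 0.001, 0.0]
force: [0.3, 0.8, -1.8]
opening: 0.617
finger_force: 63.3
t: 17.6
position: [0.6161, -0.0176, 0.1304]
eef_rot: [1.0, 0.001, -0.0, -0.001]
force: [-0.5, 0.7, -2.2]
opening: 0.62
finger_force: 63.3
```

Lowering to about z = 20.

```bash
python3 -m creep '[[[0,0,-25],0,45],[[0,0,-35],0,45],[[0,0,-25],0,45],[[0,0,-13],0,45],[[0,0,-7],0,45],[[0,0,-4],0,45],[[0,0,-2],0,45],[[0,0,0],0,45],[[0,0,0],0,45]]'
```

```text
t: 18.5
position: [0.6175, -0.0189, 0.0201]
eef_rot: [1.0, 0.001, 0.001, 0.0]
force: [0.0, -0.2, -1.7]
opening: 0.62
finger_force: 63.6
```

```bash
python3 -m creep '[[[0,0,-1],0,62],[[0,0,0],0,85],[[0,0,0],0,85],[[0,0,0],0,85],[[0,0,0],0,85],[[0,0,20],0,85],[[0,0,40],0,85],[[0,0,40],0,85],[[-10,1,20],0,85],[[-25,3,0],0,85]]';python3 -m creep '[[[-30,4,0],0,85],[[-30,4,0],0,85],[[-30,4,0],6.6,85],[[-25,3,0],6.6,85],[[-14,0,0],6.6,85],[[0,0,0],0,85],[[0,0,0],0,85]]'; python3 -c "
from h import *
f=wrist('pics/w7.png');print(f['s']['position'],yaw(f['s']))"
```

```text
t: 19.5
position: [0.5851, -0.0148, 0.1416]
eef_rot: [1.0, 0.0, 0.004, -0.0]
force: [0.1, -0.2, -0.6]
opening: 0.851
finger_force: 0.0
t: 20.2
position: [0.4539, -0.0001, 0.1386]
eef_rot: [0.985, 0.171, 0.001, 0.0]
force: [0.7, -1.1, 0.4]
opening: 0.852
finger_force: 0.0
[ 4.53854455e-01 -8.43531212e-05  1.38588208e-01] -70.33330916423061
```

View pics/w7.png

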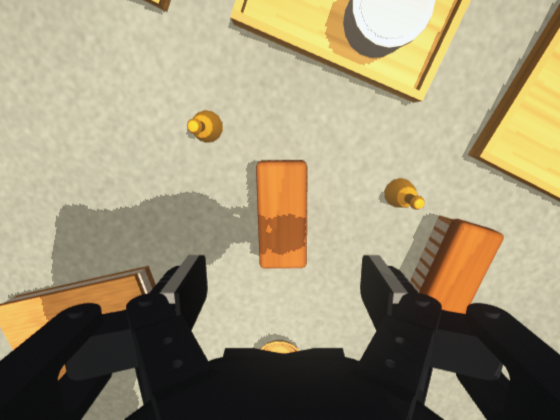

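Brush 1's top face spans columns 257–307 and rows 160–268, lined up with the tool. Both bells are clear, at (206,125) and (403,193).

Run:
```python
from h import *
f=load('pics/w7.png');S=lambda u,v,z:np.round(1000*ray(f,(u,v),z)[:2],1)
P=np.array([S(*q,.042) for q in((257,161),(307,161),(307,268),(260,268))]);print(P,P.mean(0))
```

```text
[[487.5  32.9]
 [500.3  -2.8]
 [417.8 -34.3]
 [404.6   2.5]] [ 4.5255e+02 -4.2500e-01]
```

```bash
python3 -m creep '[[[0,0,-25],0,85],[[0,0,-35],0,85],[[0,0,-30],0,85],[[0,0,-22],0,85],[[0,0,-14],0,85],[[0,0,0],0,85],[[0,0,0],0,30],[[0,0,0],0,30],[[0,0,0],0,30],[[0,0,0],0,30]]'; python3 -m creep '[[[0,0,0],0,30],[[0,0,0],0,30],[[0,0,0],0,30]]'
```

```text
t: 21.25
position: [0.4539, 0.0002, 0.0132]
eef_rot: [0.985, 0.172, 0.001, 0.0]
force: [-0.2, 1.2, 5.4]
opening: 0.457
finger_force: 61.1
t: 21.55
position: [0.4539, 0.0002, 0.0132]
eef_rot: [0.985, 0.172, 0.001, 0.0]
force: [-0.6, 1.1, 6.7]
opening: 0.457
finger_force: 61.2
```

```bash
python3 -m creep '[[[0,0,15],0,30],[[0,0,35],0,30],[[0,0,40],0,30],[[8,-8,30],0,30],[[22,-25,0],0,30],[[26,-30,0],-8.2,30],[[26,-30,0],-8.2,30],[[26,-30,0],-8.2,30],[[26,-30,0],0,30],[[20,-25,0],0,30]]'; python3 -m creep '[[[7,-12,0],0,30],[[0,0,0],0,30],[[0,0,0],0,30]]'; python3 -c "
from h import *
f=wrist('pics/w8.png');print(f['s']['position'],yaw(f['s']))"
```

```text
t: 22.55
position: [0.608, -0.18, 0.1325]
eef_rot: [0.999, -0.042, 0.0, 0.0]
force: [0.3, 0.7, -0.6]
opening: 0.458
finger_force: 60.6
t: 22.85
position: [0.613, -0.1885, 0.1321]
eef_rot: [0.999, -0.041, -0.001, -0.001]
force: [-0.3, 0.6, -1.3]
opening: 0.458
finger_force: 60.6
[ 0.61296806 -0.1884982   0.13205532] -94.68348050603483
```

View pics/w8.png

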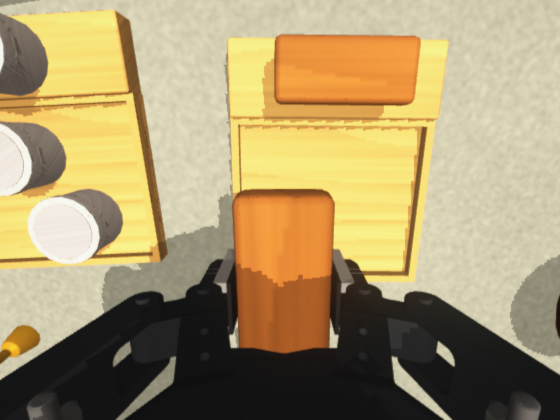

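The brush is held, and both tins are in their tray. The brush tray's far ledge corners are at (228,38) and (446,41), and its far inner corners at (238,122) and (427,125).

Run:
```python
from h import *
f=load('pics/w8.png');S=lambda u,v,z:1000*ray(f,(u,v),z)[:2]
a,b=S(228,38,.024),S(446,41,.024);c,d=S(237,122,.018),S(427,125,.018)
print(a,b,np.linalg.norm(a-b),np.linalg.norm(c-d))
w=(a-b)/np.linalg.norm(a-b);u=np.array([w[1],-w[0]]);m=(c+d)/2-65*u
print(np.degrees(np.arctan2(u[1],u[0])),m,(a+b)/2-126*u,"+36:",m+36*w,"-36",m-36*w)
```

```text
[ 745.23298352 -158.85119443] [ 730.52330246 -315.58952205] 157.4270563168711 150.05528413173252
-5.361428198133804 [ 615.12064712 -226.11626321] [ 612.42938125 -225.44716081] +36: [ 618.48441781 -190.27375986] -36 [ 611.75687643 -261.95876657]
```

```bash
python3 -m creep '[[[3,0,-25],0,30],[[0,0,-35],0,30],[[0,0,-25],0,30],[[0,0,-13],0,30],[[0,0,-6],0,30],[[0,0,-4],0,30],[[0,0,-2],0,30],[[0,0,0],0,30],[[0,0,0],0,30]]'
```

```text
t: 23.8
position: [0.6174, -0.1901, 0.0231]
eef_rot: [0.999, -0.041, 0.001, 0.0]
force: [0.6, -0.7, -0.9]
opening: 0.459
finger_force: 60.6
```

```bash
python3 -m creep '[[[0,0,-2],0,30],[[0,0,0],0,62],[[0,0,0],0,62],[[0,0,0],0,62],[[0,0,0],0,62],[[0,0,20],0,62],[[0,0,40],0,65],[[0,0,40],0,80],[[-10,1,15],0,80],[[-25,5,0],0,80]]';python3 -m creep '[[[-30,5,0],4,80],[[-30,5,0],4,80],[[-30,5,0],0,80],[[-25,5,0],0,80],[[-14,2,0],0,80],[[0,0,0],0,80],[[0,0,0],0,80]]'; python3 -c "
from h import *
f=wrist('pics/w9.png');print(f['s']['position'],yaw(f['s']))"
```

```text
t: 24.8
position: [0.5844, -0.1843, 0.138]
eef_rot: [0.999, -0.041, 0.003, 0.001]
force: [0.3, -0.3, -0.5]
opening: 0.803
finger_force: 0.0
t: 25.5
position: [0.4534, -0.1621, 0.1354]
eef_rot: [1.0, 0.029, 0.0, 0.0]
force: [0.2, 1.1, -0.4]
opening: 0.8
finger_force: 0.0
[ 0.45344819 -0.16210037  0.1354107 ] -86.73126780217486
```

View pics/w9.png

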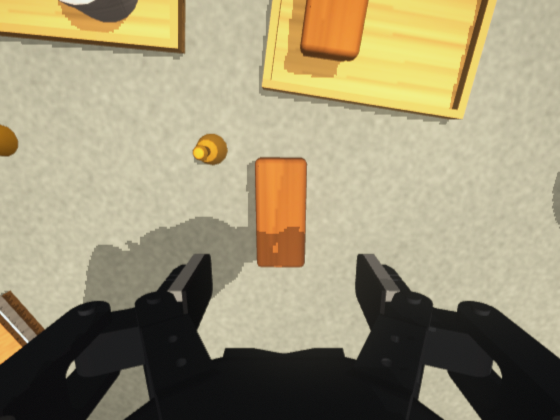

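Brush 2, at columns 256–306 and rows 158–267, is centred and aligned; the bell at (210,150) lies ahead of the finger. Brush 1 is in its tray.

```bash
python3 -m creep '[[[0,0,-25],0,80],[[0,0,-35],0,80],[[0,0,-30],0,80],[[0,0,-20],0,80],[[0,0,-12],0,80],[[0,0,0],0,80],[[0,0,0],0,30],[[0,0,0],0,30],[[0,0,0],0,30],[[0,0,0],0,30]]'; python3 -m creep '[[[0,0,0],0,30],[[0,0,0],0,30],[[0,0,0],0,30]]';  python3 -m creep '[[[0,0,15],0,30],[[0,0,35],0,30],[[0,0,40],0,30],[[8,-6,30],0,30],[[25,-16,0],0,30],[[30,-19,0],-4.2,30],[[30,-19,0],-4.2,30],[[30,-19,0],0,30],[[25,-16,0],0,30],[[11,-5,0],0,30]]'; python3 -m creep '[[[0,0,0],0,30],[[0,0,0],0,30],[[0,0,-10],0,30]]'
```

```text
t: 26.55
position: [0.4537, -0.1621, 0.0141]
eef_rot: [1.0, 0.029, 0.001, 0.0]
force: [0.1, 0.4, 3.4]
opening: 0.454
finger_force: 60.8
t: 26.85
position: [0.4537, -0.1621, 0.0141]
eef_rot: [1.0, 0.029, 0.001, 0.0]
force: [-0.4, -0.2, 6.9]
opening: 0.462
finger_force: 61.1
t: 27.85
position: [0.6135, -0.264, 0.1328]
eef_rot: [0.999, -0.045, 0.0, 0.0]
force: [0.7, 1.2, -0.2]
opening: 0.459
finger_force: 60.6
t: 28.15
position: [0.612, -0.2616, 0.1243]
eef_rot: [0.999, -0.044, 0.001, 0.0]
force: [-0.7, -0.3, -0.6]
opening: 0.456
finger_force: 60.6
```

```bash
python3 -m creep '[[[0,0,-25],0,30],[[0,0,-35],0,30],[[0,0,-20],0,30],[[0,0,-10],0,30],[[0,0,-5],0,30],[[0,0,-3],0,30],[[0,0,0],0,30],[[0,0,0],0,30]]'
```

```text
t: 28.95
position: [0.6125, -0.2621, 0.0263]
eef_rot: [0.999, -0.045, 0.001, 0.0]
force: [0.3, 0.2, 1.1]
opening: 0.458
finger_force: 60.5
```

```bash
python3 -m creep '[[[0,0,-2],0,30],[[0,0,-2],0,30],[[0,0,0],0,30],[[0,0,0],0,30]]';python3 -m creep '[[[0,0,0],0,62],[[0,0,0],0,62],[[0,0,0],0,62],[[0,0,0],0,62],[[0,0,20],0,62],[[0,0,40],0,65],[[0,0,40],0,80],[[-30,0,40],0,80],[[-40,-20,0],0,80],[[-40,-20,0],0,80]]';python3 -m creep '[[[-40,-40,0],0,80],[[-40,-40,0],0,80],[[-30,-40,0],0,80],[[-10,-40,0],0,80],[[0,0,0],0,80],[[0,0,0],0,80]]'
python3 - <<'E'
from station import env
import cv2
i=env.grab_frame("top")["image"]; cv2.imwrite("pics/top9.png",cv2.resize(i[60:300,90:450],(720,480)))
cv2.imwrite("pics/scene9.png",env.grab_frame("scene")["image"])
E
```

```text
t: 29.35
position: [0.6123, -0.2621, 0.0222]
eef_rot: [0.999, -0.045, 0.001, 0.0]
force: [-2.1, 0.1, 6.3]
opening: 0.455
finger_force: 61.1
t: 30.35
position: [0.5019, -0.3018, 0.1628]
eef_rot: [0.999, -0.044, 0.001, 0.001]
force: [-0.6, -1.3, -1.3]
opening: 0.799
finger_force: 0.0
t: 30.95
position: [0.3906, -0.4534, 0.161]
eef_rot: [0.999, -0.046, -0.0, -0.0]
force: [-1.0, 0.5, -0.1]
opening: 0.803
finger_force: 0.0
```

View pics/top9.png

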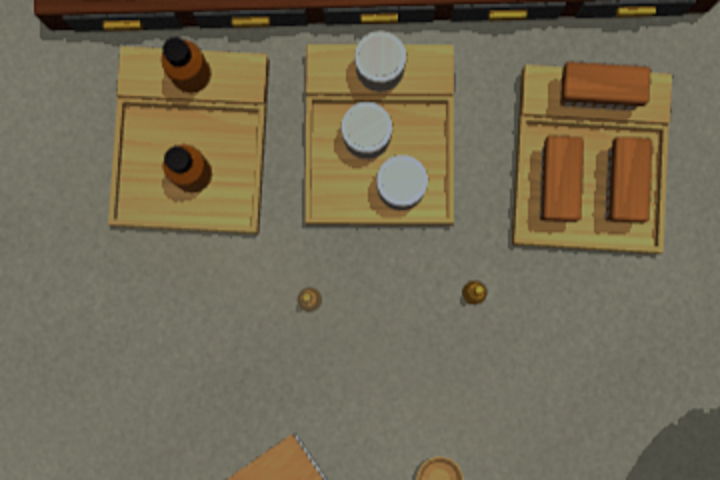

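View pics/scene9.png

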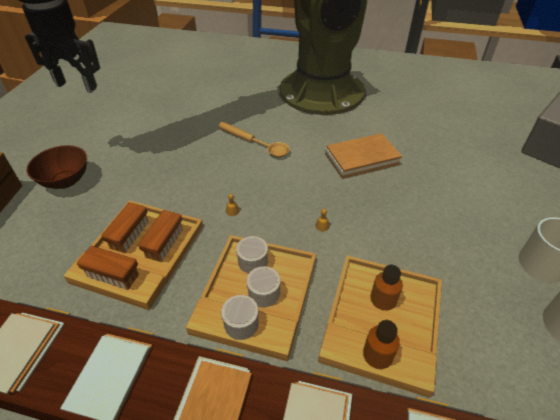

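Both views show all five goods upright and flat in the right trays: the bottle at (185,167) in the top crop, the tins at (367,128) and (402,181), and the brushes at (563,178) and (630,180). The bells are standing where they were, at (310,299) and (475,292).

```bash
python3 -c "
from station import env
print(env.finish_job())"
```

```text
the job is handed in; nothing more can be done
None
```

The job is handed in: both tins, both brushes and the bottle are each in their own kind's tray, upright and flat, and the bells were not moved; the final pictures confirm this, but hand-in returned no verdict.

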